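Mount a printer feed roller between bench centres

TASK

Get the printer feed roller ready for a run-out check: first push the tailstock well back out of its way, roll the roller along the rails until it drops into the two notches, then push the tailstock up until both cones are fully home in the roller's hollow ends and carry it clear of the notches. Last, swing the clamp lever fully over to the far side; do not knock the roller off and leave the other things on the table alone.

Things in the scene. Friction and masses are not known exactly. Their poses are not given: they have to be found in the camera images.
- bench: Bench centres, a grey fixture fixed to the table. Origin: on the table, under the place where the roller's middle ends up. y runs level from tailstock to headstock, x level away from the robot, z up; its yaw varies. 'Bench' coordinates in these texts are mm in this frame. The centre line is x = 0, z = 75. Base plate: x -65 to 65, y -260 to 155, top z 20.
- head_tip (a point): Tip of the fixed headstock cone (bench 0, 61.5, 75), pointing to -y: steel, 6 mm wide at the tip, 32 mm wide at y = 83.5. Behind it the grey headstock block: y 95 to 147, x -35 to 35, top z 131.
- notch (a point): Bench (0, 0, 72.5), where the axis of a roller lying in the notches runs: 2.5 mm below the centre line. Two aluminium rails, 12 mm wide, at bench y -45 and 20, run along x with level tops at z 58.5 from x -140 to -11; there each ends in a V notch centred on x = 0, with a stop behind (x 18 to 28, top z 76). A roller drops 4 mm into the notches, and can slide along y in them.
- roller_center (a point): Centre of the feed roller: black rubber cylinder with pale hollow metal ends, 150 mm long, 36 mm thick, 0.25 kg, loose. It starts lying level across the rails on the robot's side of the notches, along bench y, centre at y about -22, z 76.5; at that y it passes freely between the head cone and the drawn-back tail cone. It rolls freely: push slowly (50 mm/s).
- roller: The same roller: origin at its centre, y along its length (x and z turn as it rolls). The middle 110 mm is rubber and runs on the rails. Each end has a centred bore 22 mm wide, 20 mm deep; a cone goes in 13.5 mm before it fills the bore.
- tailstock (a joint): Slide of the tailstock along bench +y, in m: 0 = fully back, 0.100 = travel end. Stays where left; takes 4 N to push. Starts too far forward for the roller to enter; at 0 to 0.025 it is out of the way. Pushing it up slides the roller to the headstock and lifts it 2.5 mm out of the notches, to a firm stop near 0.075; 12 to 20 N there is enough.
- tailstock_top (a point): Middle of the top of the tailstock block (bench 0, -211 + 1000 j, 132 mm at joint value j): a plain grey block, x -35 to 35, 80 mm long in y. It can be pushed either way by the upper part of its two end faces (z 95 to 130).
- tail_tip (a point): Tip of the tailstock's cone (bench 0, -136.5 + 1000 j, 75 mm), pointing to +y, of the same shape as the head cone; between it and the block is a spindle up to 32 mm thick, top z 91.
- clamp (a joint): Clamp lever on the tailstock, rad, turning about an axis along bench y, 10 mm above tailstock_top. 0 = loose, leaning 0.5 rad from upright to the robot's side (-x); 1.0 = clamped, leaning as far to +x. Starts near loose, stays where left, takes 0.08 N m. Push it from -x to +x with closed fingertips passing 20 mm above the axis, straight across to its stop.
- clamp_tip (a point): Centre of the 18 mm black ball at the end of the clamp lever's steel arm, which is 10 mm thick and 50 mm long from the axis to this point.
- multimeter: Bystander: orange multimeter, 150 x 75 x 36 mm, lying; leave alone.
- magnifier: Bystander: hand magnifier with grey handle, 150 mm long, lying; leave alone.
- screwdriver: Bystander: screwdriver, 170 mm long, lying; leave alone.
- spare_shaft: Bystander: thin bare steel shaft, 12 x 160 mm, lying; leave alone.
- main_board: Bystander: green circuit board, 160 x 120 x 16 mm; leave alone.
- solder_spool: Bystander: metal spool, 60 mm wide, 40 mm high; leave alone.
- wash_bottle: Bystander: white bottle, 60 mm wide, 150 mm high; leave alone.
- gauge_bar: Bystander: bare steel bar, 100 x 14 x 10 mm, lying on the far side of the bench's base plate; leave alone.
Things that resemble listed ones, but are neither listed nor needed, are in the scene too. Of the things that look like the roller, the middle-sized one is meant.

How it is judged:
By the outcome, as a careful person would: the job done as asked, in the order asked, and still so for the second after the job is handed in, with the robot touching nothing.
It also fails if it takes over 67 s, if anything falls off the work surface, if the arm or the gripper's body presses on something with over 40 N, if the wrist force passes 120 N, or if a joint passes its speed limit or range.

ROBOT

A 6-joint arm with a two-finger parallel gripper is mounted at the origin on the work surface. World frame = base frame: x ahead of the robot, y to its left, z up, the work surface at z = 0. Lengths are in mm, angles in rad, forces in N, time in s.
With the tool pointing down it reaches from about 375 to 825 mm from the base axis. Payload 5.5 kg.
Tool frame: the origin (TCP) lies between the finger pads; the fingertips stand 22 mm ahead of it and the grasp point (between the pads) lies 3 mm ahead of it; z points along the fingers, y is the line along which they close (so a half turn about z gives the same grasp; the last joint's range is limited). The gripper opens to 85 mm and grips with 20 to 120 N. Pads are 22 mm wide; open, the fingers measure 114 mm over their backs; the gripper's body (76 mm by 85 mm) begins 54 mm behind the grasp point. The pads swing forward as they close: fully open they stand 13 mm farther back than shut.
Start: joints at [-1.29, 0.314, -0.047, 1.21, 0, 1.571], TCP at [166.271, -576.497, 253.299] pointing down, gripper open.
Joint ranges: [-2.67, 2.67], [-0.69, 1.73], [-1.03, 1.25], [-2.08, 2.16], [-1.42, 1.45], [-3.14, 3.14]. Speed limits (rad/s): [2.39, 2.39, 3.01, 3.14, 3.14, 3.14].

INTERFACE

Orientations are given as a unit quaternion [w, x, y, z].
In Python, from cell import robot gives the robot as it stands.
- The arm moves only by the tool arm_command, never from a script. Its argument "deltas" is a list of rows, each an object with "translation": the shift along the tool's x, y, z in m, a list of three; "turn": the turn, a rotation vector about the tool's x, y, z in rad, a list of three; "grip": the closure, from 0 (fully open) to 1 (shut). A call has 1 to 20 rows; each row is the pose to reach, as a shift and turn from the pose commanded when the call began, along the tool's axes at that moment; what a row does not reach only later rows make up. A row lasts 1/8 s, in which the tool goes at most 62.5 mm and 10.7 degrees, less where a joint would pass 70% of its speed; a pose out of reach is approached as far as the arm can. A call with a gripper value outside its range is refused whole. The fingers move at their own pace and stop on an object; "squeeze" is the grip in N (left out, the last holds). Time passes only in rows, so rows that repeat a pose let the fingers close. It gives the time, the measured TCP pose, the force, the opening and the grip force at its end, in the units of the state.
- robot.sense(): the state, without advancing time (a new reading comes with each control period).
- robot.get_image(name): name is "scene" or "top" or "wrist"; returns a dict with "img" (400x640x3 uint8, blue, green, red), "fx", "fy", "cx", "cy" (pixels), "R" (3x3) and "t" (3): a world point X has camera coordinates R X + t; the wrist camera has in their place "mount" (4x4, takes a point from camera to tool coordinates, whose origin is the TCP and whose axes are the flange's). Camera axes: x right, y down, z forward; pixel columns grow to the right and rows downward; lengths in mm; the calibration is good to about 2 mm. A picture is of the moment at which its call begins: read the wrist's pose just before it. There is no depth.
- robot.job_done(): hands the job in; it is judged then, once.
The state is a dict: "clock": time; "joint_positions": joint angles; "dq": joint speeds; "joint_torque": joint torques, N m; "ee_pos": TCP position; "eef_rot": TCP orientation; "ft_force": force on the tool from outside, world axes, zero at the start; "torque": the same for the moment, N m; "finger_gap": finger opening in mm; "gripper_force": force on a finger pad.
Only numpy, scipy, OpenCV 4.12 (cv2) and the standard library are available. Lean on these libraries where they do the work, as an engineer would, in place of code of your own. Each camera call takes 0.05 s, during which the arm holds its last target. There are 200 camera calls.

## Working session

There is one attempt and no reset: what is moved stays moved. The work goes in short steps, Python scripts to look and compute and a tool call to move; the robot and the scene stay as the last step left them, time stands still between calls to the robot, and variables do not carry over. Pictures are saved under pics/ and viewed, at most 10 in all, crops included, and the job is handed in when it is done.

Besides the shell and the picture viewer there is one more tool, called after "Emit:" in YAML: its name, and indented under it one key for each argument. arm_command: Moves the arm, as the interface text tells. Its arguments: {"type":"object","properties":{"deltas":{"type":"array"},"squeeze":{"type":"number"}},"required":["deltas"]}

```bash
mkdir -p pics; ls
python3 - <<'E'
from cell import robot
import cv2,numpy as np
s=robot.sense();print({k:np.round(v,3).tolist() for k,v in s.items()})
for n in("scene","top"):
    d=robot.get_image(n);cv2.imwrite(f"pics/{n}0.png",d["img"]);print(n,{k:np.round(v,3).tolist() for k,v in d.items() if k!="img"})
    np.savez(f"{n}.npz",**d)
E
```

```text
pics
{'clock': 0.0, 'joint_positions': [-1.29, 0.314, -0.048, 1.21, 0.0, 1.571], 'dq': [0.001, 0.001, -0.001, 0.0, 0.001, 0.002], 'joint_torque': [-0.0, -53.958, 33.975, 0.019, -0.0, 0.0], 'ee_pos': [166.123, -575.978, 252.424], 'eef_rot': [-0.001, 0.99, 0.14, -0.0], 'ft_force': [0.575, -0.854, 0.917], 'torque': [0.048, -0.013, -0.021], 'gripper_force': 0.0, 'finger_gap': 85.502}
scene {'fx': 369.848, 'fy': 369.848, 'cx': 323.229, 'cy': 202.946, 'R': [[-0.764, 0.646, 0.007], [0.439, 0.527, -0.727], [-0.473, -0.553, -0.686]], 't': [444.023, -113.646, 1284.291]}
top {'fx': 399.721, 'fy': 399.721, 'cx': 314.549, 'cy': 194.635, 'R': [[-0.001, -1.0, 0.004], [-0.993, 0.0, -0.122], [0.122, -0.004, -0.993]], 't': [-48.279, 549.013, 1096.078]}
```

View pics/scene0.png

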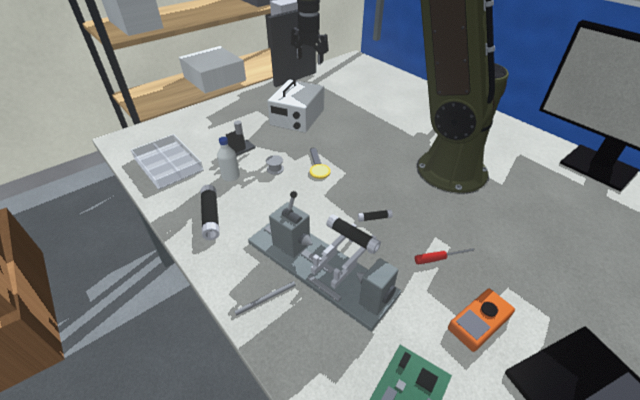

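View pics/top0.png

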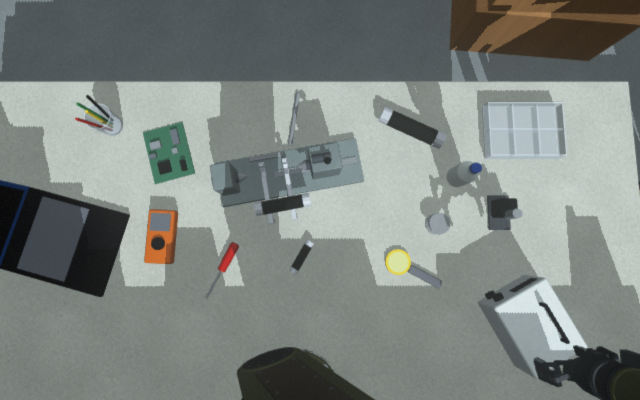

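The scene shows three roller-like things. In the top view they are the big one at (410,125), the small one at (302,256) and the middle-sized one on the rails at (282,205), so I choose the last. The tailstock is the block at about (322,158) with the lever, and the headstock is at about (225,178). I'll check this in a close crop.

```bash
python3 - <<'E'
import cv2,numpy as np
d=np.load("top.npz");im=d["img"][125:220,200:375]
im=cv2.resize(im,None,fx=4.5,fy=4.5,interpolation=cv2.INTER_CUBIC)
for i in range(0,175,25): cv2.putText(im,str(200+i),(int(i*4.5),10),0,.35,(0,0,255));cv2.line(im,(int(i*4.5),12),(int(i*4.5),18),(0,0,255))
for i in range(0,95,20): cv2.putText(im,str(125+i),(0,int(i*4.5)+4),0,.35,(0,0,255))
cv2.imwrite("pics/crop_top.png",im)
E
cat > h.py <<'E'
import numpy as np
def ray(d,u,v,z):
    R=d["R"];c=-R.T@d["t"];r=R.T@np.array([(u-d["cx"])/d["fx"],(v-d["cy"])/d["fy"],1.])
    return c+r*(z-c[2])/r[2]
def proj(d,X):
    p=d["R"]@np.asarray(X,float)+d["t"];return np.array([d["fx"]*p[0]/p[2]+d["cx"],d["fy"]*p[1]/p[2]+d["cy"]])
E
```

```text
(no output)
```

View pics/crop_top.png

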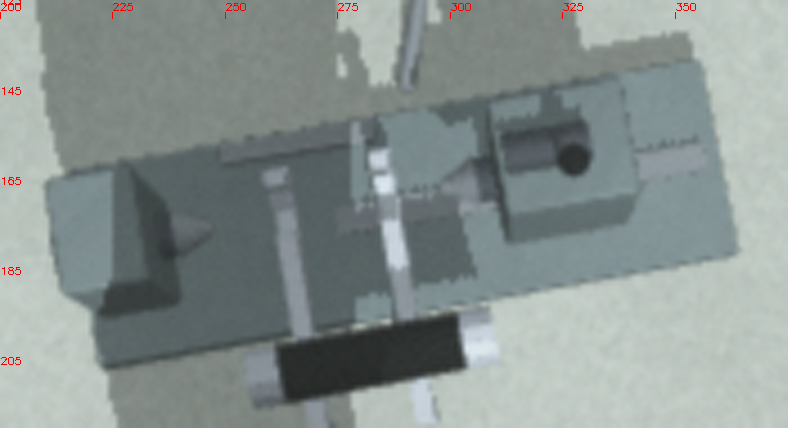

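The crop confirms the middle-sized roller lying on both rails (centre about (282,204)). The head tip is at (247,176), the tail tip at (298,167), the tailstock top at about (325.5,157), and plate corners at (354,138), (364,181) and (223,207).

Run:
```python
import numpy as np
from h import *
d=np.load("top.npz")
P=lambda x,y:(200+x/4.5,125+y/4.5)
img=[((693,60),20),((738,250),20),((105,368),20),((211,230),75)]
B=np.array([(65,-260),(-65,-260),(-65,155),(0,61.5)])
W=np.array([ray(d,*P(*p),z)[:2] for p,z in img])
print(W.round(1))
# rigid fit
bc,wc=B.mean(0),W.mean(0);H=(B-bc).T@(W-wc);U,S,V=np.linalg.svd(H);R=V.T@U.T
o=wc-R@bc;yaw=np.arctan2(R[1,0],R[0,0]);print("origin",o,"yaw",yaw,"det",np.linalg.det(R));print("res",(B@R.T+o-W).round(1))
tb=lambda w:(R.T@(w[:2]-o)).round(1)
print("tailtip",tb(ray(d,*P(443,190),75)))
for c in [(490,100),(622,80),(637,190),(510,210)]: print("top",tb(ray(d,*P(*c),132)))
print("ball",tb(ray(d,*P(572,158),185)))
for c in [(250,378),(493,333),(371,357)]: print("roller",tb(ray(d,*P(*c),80)))
np.savez("bench.npz",R=R,o=o,yaw=yaw)
s=np.load("scene.npz")
for b in [(0,61.5,75),(-65,155,20),(-65,-260,20),(65,-260,20)]:
    print(b,proj(s,np.r_[R@np.array(b[:2])+o,b[2]]).round(1))
```

```text
[[ 715.8 -163.7]
 [ 591.4 -190.9]
 [ 515.9  211.1]
 [ 595.   136.6]]
origin [606.37774688  75.84601028] yaw 0.18706993442693065 det 1.0000000000000002
res [[ 2.8 -3.8]
 [-0.5 -0.9]
 [-2.2  5. ]
 [-0.1 -0.3]]
tailtip [ -1.8 -81.3]
top [  34.2 -117.8]
top [  31.6 -195.5]
top [ -33.8 -191.4]
top [ -31.7 -117.1]
ball [ -19.  -154.1]
roller [-93.8  53.1]
roller [-94.3 -94.9]
roller [-94.9 -20.3]
(0, 61.5, 75) [356.2 272.6]
(-65, 155, 20) [401.1 289. ]
(-65, -260, 20) [279.1 213.2]
(65, -260, 20) [246.3 238.8]
```

Emit:
arm_command:
  deltas:
    - {"translation": [0.05,-0.036,0],"turn": [0,0,0],"grip": 1}
    - {"translation": [0.1,-0.071,0],"turn": [0,0,0.05],"grip": 1}
    - {"translation": [0.15,-0.107,0],"turn": [-0.05,0,0.09],"grip": 1}
    - {"translation": [0.2,-0.143,0],"turn": [-0.1,0,0.09],"grip": 1}
    - {"translation": [0.25,-0.178,0],"turn": [-0.15,0,0.09],"grip": 1}
    - {"translation": [0.3,-0.214,0],"turn": [-0.2,0,0.09],"grip": 1}
    - {"translation": [0.35,-0.25,0],"turn": [-0.25,0,0.09],"grip": 1}
    - {"translation": [0.4,-0.285,0],"turn": [-0.3,0,0.09],"grip": 1}
    - {"translation": [0.45,-0.321,0],"turn": [-0.3,0,0.09],"grip": 1}
    - {"translation": [0.5,-0.356,0],"turn": [-0.3,0,0.09],"grip": 1}
    - {"translation": [0.55,-0.392,0],"turn": [-0.3,0,0.09],"grip": 1}
    - {"translation": [0.596,-0.425,0],"turn": [-0.3,0,0.09],"grip": 1}
    - {"translation": [0.596,-0.425,0],"turn": [-0.3,0,0.09],"grip": 1}
    - {"translation": [0.596,-0.425,0],"turn": [-0.3,0,0.09],"grip": 1}

```text
clock: 1.85
ee_pos: [620.6, -3.0, 252.5]
eef_rot: [0.148, 0.984, 0.094, 0.02]
ft_force: [-0.6, 0.4, 1.0]
finger_gap: 0.0
gripper_force: 0.0
```

```bash
cat >> h.py <<'E'
from scipy.spatial.transform import Rotation as Ro
def bench():
    b=np.load("bench.npz");R=np.eye(3);R[:2,:2]=b["R"];return R,np.r_[b["o"],0]
def rot(s): q=s["eef_rot"];return Ro.from_quat([q[1],q[2],q[3],q[0]]).as_matrix()
def state(s):
    R,o=bench();T=rot(s);print("t",round(float(s["clock"]),2),"bench tcp",(R.T@(np.array(s["ee_pos"])-o)).round(1),"F",(R.T@np.array(s["ft_force"])).round(1),"gap",round(float(s["finger_gap"]),1));print("tool axes in bench (cols)\n",(R.T@T).round(3))
def delta(s,tgt,tilt=0,yawoff=0):
    "target TCP in bench mm; tilt about tool x from vertical (tool y=-bench y)"
    R,o=bench();T=rot(s);D=R@np.diag([1,-1,-1.])@Ro.from_euler('z',yawoff).as_matrix()@Ro.from_euler('x',tilt).as_matrix()
    t=T.T@(R@np.array(tgt,float)+o-np.array(s["ee_pos"]))
    print(tgt,"translation",(t/1000).round(4).tolist(),"turn",Ro.from_matrix(T.T@D).as_rotvec().round(3).tolist())
def wcam(d,s):
    "wrist camera as world R,t"
    M=np.eye(4);M[:3,:3]=rot(s);M[:3,3]=s["ee_pos"];C=np.linalg.inv(M@d["mount"])
    return dict(fx=d["fx"],fy=d["fy"],cx=d["cx"],cy=d["cy"],R=C[:3,:3],t=C[:3,3])
E
python3 - <<'E'
from cell import robot
from h import *
import cv2
s=robot.sense();d=robot.get_image("wrist");w=wcam(d,s);state(s)
R,o=bench();im=d["img"].copy()
for b in [(0,61.5,75),(0,-81.5,75),(0,-155,132),(-35,-115,132),(35,-115,132),(-65,-260,20),(65,-260,20),(-94,-21,94),(-11,20,58.5),(-11,-45,58.5)]:
    p=proj(w,R@np.array(b)+o);print(b,p.round(1));cv2.circle(im,tuple(int(v) for v in p),3,(0,0,255),1)
cv2.imwrite("pics/w1.png",im)
delta(s,(0,-80,125),-.3);delta(s,(0,-140,125),-.3)
E
```

```text
t 1.85 bench tcp [ -0.7 -80.1 252.5] F [-0.5  0.5  1. ] gap 0.0
tool axes in bench (cols)
 [[ 1.     0.002  0.013]
 [ 0.006 -0.955 -0.295]
 [ 0.012  0.295 -0.955]]
(0, 61.5, 75) [112.3 200.7]
(0, -81.5, 75) [272.8 189.1]
(0, -155, 132) [361.  198.1]
(-35, -115, 132) [319.7 238. ]
(35, -115, 132) [319.5 162.5]
(-65, -260, 20) [393.8 214.7]
(65, -260, 20) [400.9 121.4]
(-94, -21, 94) [219.7 288.3]
(-11, 20, 58.5) [168.9 203.2]
(-11, -45, 58.5) [236.6 197.9]
(0, -80, 125) translation [-0.0008, -0.0378, 0.1218] turn [-0.0, -0.013, 0.002]
(0, -140, 125) translation [-0.0011, 0.0195, 0.1395] turn [-0.0, -0.013, 0.002]
```

View pics/w1.png

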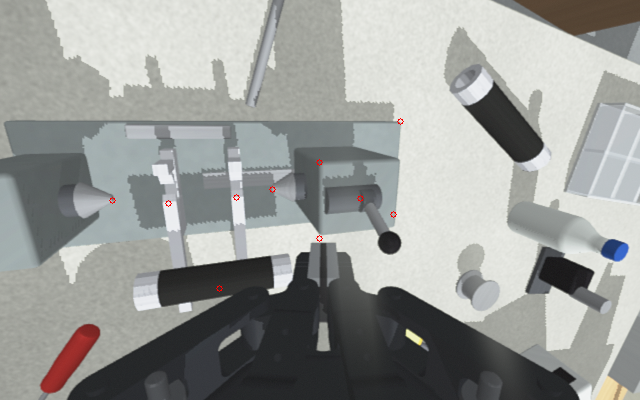

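The wrist view agrees with the frame: head tip at (112,200), tail tip near (273,188), block face edge at column 320. The bench calibration is good enough, so I go down and push the tailstock back.

Emit:
arm_command:
  deltas:
    - {"translation": [-0.001,-0.012,0.04],"turn": [0,-0.013,0],"grip": 1}
    - {"translation": [-0.001,-0.025,0.08],"turn": [0,-0.013,0],"grip": 1}
    - {"translation": [-0.001,-0.038,0.122],"turn": [0,-0.013,0],"grip": 1}
    - {"translation": [-0.001,-0.038,0.122],"turn": [0,-0.013,0],"grip": 1}
    - {"translation": [-0.001,-0.03,0.1244],"turn": [0,-0.013,0],"grip": 1}
    - {"translation": [-0.001,-0.022,0.1268],"turn": [0,-0.013,0],"grip": 1}
    - {"translation": [-0.001,-0.014,0.1293],"turn": [0,-0.013,0],"grip": 1}
    - {"translation": [-0.001,-0.006,0.1317],"turn": [0,-0.013,0],"grip": 1}
    - {"translation": [-0.001,0.002,0.1342],"turn": [0,-0.013,0],"grip": 1}
    - {"translation": [-0.001,0.01,0.1366],"turn": [0,-0.013,0],"grip": 1}
    - {"translation": [-0.001,0.018,0.139],"turn": [0,-0.013,0],"grip": 1}
    - {"translation": [-0.001,0.018,0.139],"turn": [0,-0.013,0],"grip": 1}

```text
clock: 3.4
ee_pos: [632.5, -61.5, 125.5]
eef_rot: [0.149, 0.984, 0.092, 0.014]
ft_force: [-0.0, -0.7, 0.3]
finger_gap: -0.1
gripper_force: 0.0
```

Run:
```python
from cell import robot
from h import *
import cv2
s=robot.sense();state(s)
d=robot.get_image("top");im=d["img"][110:250,200:400];cv2.imwrite("pics/t2.png",cv2.resize(im,None,fx=4,fy=4,interpolation=cv2.INTER_CUBIC))
for t,a in [((0,-115,132),-.3),((-20,-80,230),-.3),((-150,-21,230),0),((-150,-21,88),0)]: delta(s,t,a)
```

```text
t 3.4 bench tcp [   0.2 -139.8  125.5] F [-0.2 -0.7  0.3] gap -0.1
tool axes in bench (cols)
 [[ 1.    -0.    -0.   ]
 [-0.    -0.955 -0.297]
 [-0.     0.297 -0.955]]
(0, -115, 132) translation [-0.0002, -0.0217, -0.0136] turn [0.001, 0.0, -0.0]
(-20, -80, 230) translation [-0.0202, -0.0261, -0.1175] turn [0.001, 0.0, -0.0]
(-150, -21, 230) translation [-0.1502, -0.0824, -0.135] turn [0.301, 0.0, -0.0]
(-150, -21, 88) translation [-0.1502, -0.1245, 0.0006] turn [0.301, 0.0, -0.0]
```

View pics/t2.png

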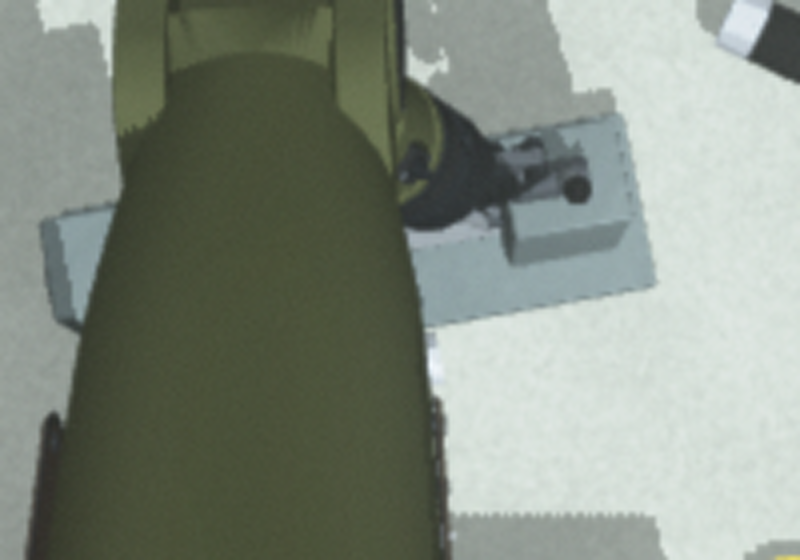

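The fingers are on the block's front face. By the block's corner pixels it moved about 40 mm, so j is about 0.016. I push a few mm further, then go to the roller.

Emit:
arm_command:
  deltas:
    - {"translation": [0,0.004,0.0012],"turn": [0,0,0],"grip": 1}
    - {"translation": [0,0.008,0.0025],"turn": [0,0,0],"grip": 1}
    - {"translation": [0,0.008,0.0025],"turn": [0,0,0],"grip": 1}
    - {"translation": [0,-0.022,-0.014],"turn": [0,0,0],"grip": 1}
    - {"translation": [-0.01,-0.024,-0.065],"turn": [0,0,0],"grip": 1}
    - {"translation": [-0.02,-0.026,-0.117],"turn": [0,0,0],"grip": 0.7}
    - {"translation": [-0.065,-0.045,-0.123],"turn": [0.1,0,0],"grip": 0.3}
    - {"translation": [-0.11,-0.064,-0.13],"turn": [0.2,0,0],"grip": 0.3}
    - {"translation": [-0.15,-0.082,-0.135],"turn": [0.3,0,0],"grip": 0.3}
    - {"translation": [-0.15,-0.082,-0.135],"turn": [0.3,0,0],"grip": 0.3}

```text
clock: 4.7
ee_pos: [461.6, 26.8, 230.9]
eef_rot: [0.0, 0.996, 0.093, 0.001]
ft_force: [0.6, 0.2, -0.3]
finger_gap: 59.6
gripper_force: 0.0
```

Run:
```python
from cell import robot
from h import *
import cv2
s=robot.sense();d=robot.get_image("wrist");w=wcam(d,s);state(s)
R,o=bench();im=d["img"].copy()
for b in [(0,61.5,75),(-94,-96,76),(-94,54,76),(-112,-21,76),(-76,-21,76),(-140,20,58.5),(-140,-45,58.5),(0,-126.5,75)]:
    p=proj(w,R@np.array(b)+o);print(b,p.round(1));cv2.circle(im,tuple(int(v) for v in p),3,(0,0,255),1)
cv2.imwrite("pics/w3.png",im)
delta(s,(-150,-21,84))
```

```text
t 4.7 bench tcp [-151.4  -21.2  230.9] F [ 0.6  0.  -0.3] gap 59.6
tool axes in bench (cols)
 [[ 1.    -0.     0.001]
 [-0.    -1.    -0.001]
 [ 0.001  0.001 -1.   ]]
(0, 61.5, 75) [222.5  16.1]
(-94, -96, 76) [403.1 132.1]
(-94, 54, 76) [240.8 132.2]
(-112, -21, 76) [322.  151.7]
(-76, -21, 76) [321.9 111.8]
(-140, 20, 58.5) [282.2 176.7]
(-140, -45, 58.5) [345.4 176.7]
(0, -126.5, 75) [448.7  16.1]
(-150, -21, 84) translation [0.0012, -0.0003, 0.1469] turn [0.001, -0.001, -0.0]
```

View pics/w3.png

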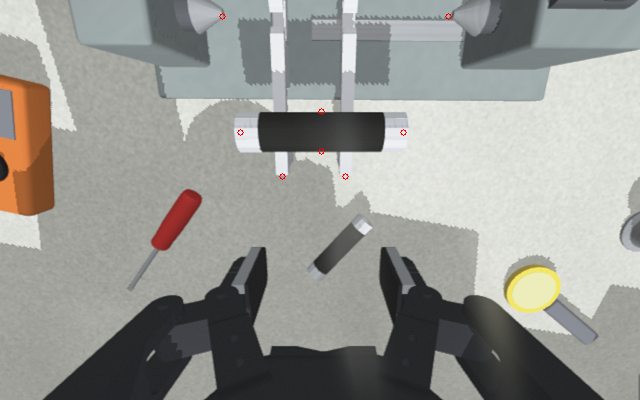

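The view matches the prediction: roller axis at about row 132 spanning columns 236 to 408, and tail tip at about column 449, so j is about 0.010. I go down and push the roller slowly with both fingers.

Emit:
arm_command:
  deltas:
    - {"translation": [0.001,0,0.05],"turn": [0,0,0],"grip": 0.3}
    - {"translation": [0.001,0,0.1],"turn": [0,0,0],"grip": 0.3}
    - {"translation": [0.001,0,0.147],"turn": [0,0,0],"grip": 0.3}
    - {"translation": [0.001,0,0.147],"turn": [0,0,0],"grip": 0.3}
    - {"translation": [0.012,0,0.147],"turn": [0,0,0],"grip": 0.3}
    - {"translation": [0.022,0,0.147],"turn": [0,0,0],"grip": 0.3}
    - {"translation": [0.027,0,0.147],"turn": [0,0,0],"grip": 0.3}
    - {"translation": [0.032,0,0.147],"turn": [0,0,0],"grip": 0.3}
    - {"translation": [0.037,0,0.147],"turn": [0,0,0],"grip": 0.3}
    - {"translation": [0.042,0,0.147],"turn": [0,0,0],"grip": 0.3}
    - {"translation": [0.047,0,0.147],"turn": [0,0,0],"grip": 0.3}
    - {"translation": [0.052,0,0.147],"turn": [0,0,0],"grip": 0.3}
    - {"translation": [0.057,0,0.147],"turn": [0,0,0],"grip": 0.3}
    - {"translation": [0.062,0,0.147],"turn": [0,0,0],"grip": 0.3}
    - {"translation": [0.067,0,0.147],"turn": [0,0,0],"grip": 0.3}
    - {"translation": [0.072,0,0.147],"turn": [0,0,0],"grip": 0.3}
    - {"translation": [0.077,0,0.147],"turn": [0,0,0],"grip": 0.3}
    - {"translation": [0.082,0,0.147],"turn": [0,0,0],"grip": 0.3}
    - {"translation": [0.087,0,0.147],"turn": [0,0,0],"grip": 0.3}
    - {"translation": [0.092,0,0.147],"turn": [0,0,0],"grip": 0.3}

```text
clock: 7.25
ee_pos: [554.2, 45.4, 83.5]
eef_rot: [-0.0, 0.996, 0.094, 0.0]
ft_force: [-0.5, 0.5, 0.3]
finger_gap: 59.7
gripper_force: 0.1
```

Emit:
arm_command:
  deltas:
    - {"translation": [0.005,0,0],"turn": [0,0,0],"grip": 0.3}
    - {"translation": [0.01,0,0],"turn": [0,0,0],"grip": 0.3}
    - {"translation": [0.015,0,0],"turn": [0,0,0],"grip": 0.3}
    - {"translation": [0.02,0,0],"turn": [0,0,0],"grip": 0.3}
    - {"translation": [0.025,0,0],"turn": [0,0,0],"grip": 0.3}
    - {"translation": [0.028,0,0],"turn": [0,0,0],"grip": 0.3}
    - {"translation": [0.028,0,0],"turn": [0,0,0],"grip": 0.3}

```text
clock: 8.12
ee_pos: [581.6, 50.6, 83.5]
eef_rot: [-0.0, 0.996, 0.094, 0.0]
ft_force: [-0.4, 0.8, -0.2]
finger_gap: 59.9
gripper_force: 0.0
```

```bash
cat > look.py <<'E'
from cell import robot
from h import *
import cv2
def black(im,mx=70):
    g=im.max(2);return (g<mx).astype(np.uint8)
def roller(d,c,z):
    "black blob near predicted; returns bench centre/angle of rubber at height z"
    R,o=bench();m=black(d["img"]);n,l,st,ce=cv2.connectedComponentsWithStats(m)
    for i in range(1,n):
        if st[i,4]>150:
            ys,xs=np.where(l==i);r=cv2.minAreaRect(np.c_[xs,ys].astype(np.float32));bx=cv2.boxPoints(r)
            print("blob",r,"bench",(R.T@(ray(c,*r[0],z)-o)).round(1))
s=robot.sense();d=robot.get_image("wrist");w=wcam(d,s);state(s)
E
python3 - <<'E'
from look import *
R,o=bench();roller(d,w,85)
im=d["img"].copy();cv2.imwrite("pics/w4.png",im)
delta(s,(-70,-21,90));delta(s,(-100,-21,200))
E
```

```text
t 8.12 bench tcp [-29.  -20.2  83.5] F [-0.2  0.8 -0.2] gap 59.9
tool axes in bench (cols)
 [[ 1.     0.001  0.001]
 [ 0.001 -1.     0.   ]
 [ 0.001 -0.    -1.   ]]
blob ((323.0, 286.0), (558.0, 226.0), -0.0) bench [-31.6 -20.7  85. ]
(-70, -21, 90) translation [-0.041, 0.0007, -0.0065] turn [-0.0, -0.001, 0.001]
(-100, -21, 200) translation [-0.0708, 0.0007, -0.1165] turn [-0.0, -0.001, 0.001]
```

View pics/w4.png

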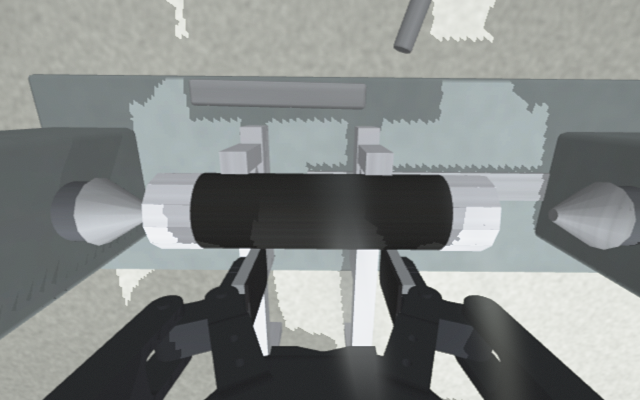

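The roller lies parallel to the rails' cross line against the stops, with its silhouette at rows 173 to 249, columns 143 to 500, and the fingers right behind it. I check by its silhouette whether it has dropped into the notches.

Run:
```python
from look import *
R,o=bench();g=d["img"].max(2).astype(int)
for u in (230,300,420):
    c=np.where(g[140:262,u]<60)[0]+140;print(u,c.min(),c.max())
def sil(x,z):
    a=np.linspace(0,2*np.pi,361);y=-21
    v=[proj(w,R@np.array([x+18*np.cos(t),y,z+18*np.sin(t)])+o)[1] for t in a];return round(min(v),1),round(max(v),1)
for x,z in [(0,72.5),(-4,76.5),(-8,76.5),(0,76.5),(-2,74)]: print(x,z,sil(x,z))
for y in (-76,34,-96,54,): print(y,proj(w,R@np.array([0,y,85])+o).round(1))
```

```text
t 8.18 bench tcp [-29.3 -20.2  83.5] F [-1.   0.5  0.7] gap 59.8
tool axes in bench (cols)
 [[ 1.     0.001  0.001]
 [ 0.001 -1.     0.   ]
 [ 0.001 -0.    -1.   ]]
230 174 246
300 174 246
420 175 247
0 72.5 (np.float64(176.5), np.float64(251.8))
-4 76.5 (np.float64(186.7), np.float64(263.7))
-8 76.5 (np.float64(194.9), np.float64(271.3))
0 76.5 (np.float64(178.4), np.float64(255.9))
-2 74 (np.float64(181.3), np.float64(257.2))
-76 [448.2 223.8]
34 [199.1 223.5]
-96 [493.5 223.8]
54 [153.8 223.5]
```

The silhouette (rows 174 to 246) fits the axis at x ≈ 0–1, z 72.5, so the roller is in the notches. I back off and go behind the tailstock.

Emit:
arm_command:
  deltas:
    - {"translation": [-0.02,0,0],"turn": [0,0,0],"grip": 0.3}
    - {"translation": [-0.045,0,-0.01],"turn": [0,0,0],"grip": 0.3}
    - {"translation": [-0.06,0,-0.06],"turn": [0,0,0],"grip": 0.3}
    - {"translation": [-0.07,0,-0.115],"turn": [0,0,0],"grip": 0.5}
    - {"translation": [-0.07,0,-0.167],"turn": [0,0,0],"grip": 1}
    - {"translation": [-0.055,0.045,-0.167],"turn": [0.05,0,0],"grip": 1}
    - {"translation": [-0.035,0.095,-0.167],"turn": [0.1,0,0],"grip": 1}
    - {"translation": [-0.01,0.145,-0.167],"turn": [0.15,0,0],"grip": 1}
    - {"translation": [0.01,0.195,-0.167],"turn": [0.2,0,0],"grip": 1}
    - {"translation": [0.029,0.24,-0.167],"turn": [0.25,0,0],"grip": 1}
    - {"translation": [0.029,0.27,-0.167],"turn": [0.3,0,0],"grip": 1}
    - {"translation": [0.029,0.27,-0.167],"turn": [0.3,0,0],"grip": 1}

```text
clock: 9.72
ee_pos: [660.0, -212.5, 248.2]
eef_rot: [-0.149, 0.984, 0.091, -0.015]
ft_force: [0.2, 0.6, 0.2]
finger_gap: -0.2
gripper_force: 0.0
```

Run:
```python
from look import *
R,o=bench();im=d["img"].copy()
for b in [(0,-242,132),(0,-202,132),(0,-128,75),(0,0,90),(0,57,76)]:
    p=proj(w,R@np.array(b)+o);print(b,p.round(1));cv2.circle(im,tuple(int(v) for v in p),3,(0,0,255),1)
cv2.imwrite("pics/w5.png",im)
delta(s,(0,-285,125),.3);delta(s,(0,-260,125),.3);delta(s,(0,-200,125),.3)
```

```text
t 9.72 bench tcp [  -0.9 -293.3  248.2] F [0.3 0.5 0.2] gap -0.2
tool axes in bench (cols)
 [[ 1.    -0.003 -0.001]
 [-0.003 -0.955  0.297]
 [-0.001 -0.297 -0.955]]
(0, -242, 132) [306.3 199.4]
(0, -202, 132) [265.8 195.8]
(0, -128, 75) [232.3 177.5]
(0, 0, 90) [137.  173.5]
(0, 57, 76) [113.5 168.9]
(0, -285, 125) translation [0.0011, 0.0287, 0.1201] turn [-0.002, 0.001, -0.003]
(0, -260, 125) translation [0.001, 0.0048, 0.1275] turn [-0.002, 0.001, -0.003]
(0, -200, 125) translation [0.0008, -0.0525, 0.1453] turn [-0.002, 0.001, -0.003]
```

View pics/w5.png

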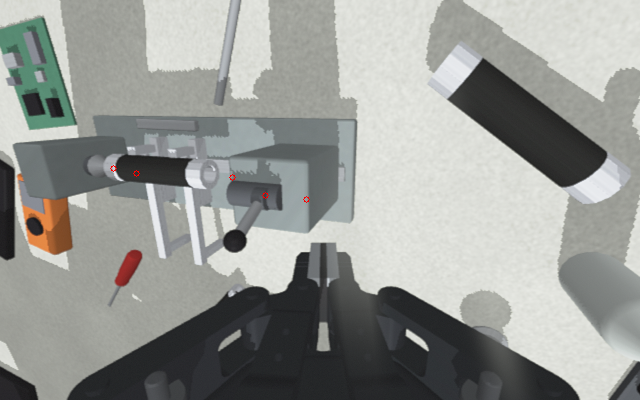

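The block's rear face is free, the lever is standing to the robot's side (ball at (235,240)), and the roller is level in the notches. I descend and push up.

Emit:
arm_command:
  deltas:
    - {"translation": [0.001,0.01,0.04],"turn": [0,0,-0.003],"grip": 1}
    - {"translation": [0.001,0.02,0.08],"turn": [0,0,-0.003],"grip": 1}
    - {"translation": [0.001,0.0287,0.12],"turn": [0,0,-0.003],"grip": 1}
    - {"translation": [0.001,0.0287,0.12],"turn": [0,0,-0.003],"grip": 1}
    - {"translation": [0.001,0.0172,0.1237],"turn": [0,0,-0.003],"grip": 1}
    - {"translation": [0.001,0.0077,0.1266],"turn": [0,0,-0.003],"grip": 1}
    - {"translation": [0.001,0.001,0.1287],"turn": [0,0,-0.003],"grip": 1}
    - {"translation": [0.001,-0.0057,0.1308],"turn": [0,0,-0.003],"grip": 1}
    - {"translation": [0.001,-0.0124,0.1329],"turn": [0,0,-0.003],"grip": 1}
    - {"translation": [0.001,-0.0191,0.135],"turn": [0,0,-0.003],"grip": 1}
    - {"translation": [0.001,-0.0257,0.137],"turn": [0,0,-0.003],"grip": 1}
    - {"translation": [0.001,-0.0324,0.1391],"turn": [0,0,-0.003],"grip": 1}
    - {"translation": [0.001,-0.0391,0.1412],"turn": [0,0,-0.003],"grip": 1}
    - {"translation": [0.001,-0.0448,0.143],"turn": [0,0,-0.003],"grip": 1}
    - {"translation": [0.001,-0.0496,0.1445],"turn": [0,0,-0.003],"grip": 1}
    - {"translation": [0.001,-0.0496,0.1445],"turn": [0,0,-0.003],"grip": 1}

```text
clock: 11.78
ee_pos: [644.3, -119.8, 126.9]
eef_rot: [-0.149, 0.984, 0.095, -0.014]
ft_force: [1.5, -1.5, 0.6]
finger_gap: 0.0
gripper_force: 1.2
```

Run:
```python
from look import *
delta(s,(0,-190,125),.3)
```

```text
t 11.78 bench tcp [   0.8 -199.3  126.9] F [ 1.2 -1.8  0.6] gap 0.0
tool axes in bench (cols)
 [[ 1.     0.005  0.   ]
 [ 0.005 -0.955  0.297]
 [ 0.002 -0.297 -0.955]]
(0, -190, 125) translation [-0.0008, -0.0083, 0.0046] turn [-0.001, -0.0, 0.005]
```

Emit:
arm_command:
  deltas:
    - {"translation": [0,-0.002,0.0006],"turn": [0,0,0],"grip": 1}
    - {"translation": [0,-0.004,0.0012],"turn": [0,0,0],"grip": 1}
    - {"translation": [0,-0.004,0.0012],"turn": [0,0,0],"grip": 1}

```text
clock: 12.2
ee_pos: [643.5, -116.9, 126.8]
eef_rot: [-0.149, 0.984, 0.094, -0.014]
ft_force: [1.4, -4.2, 1.1]
finger_gap: -0.1
gripper_force: 2.4
```

Emit:
arm_command:
  deltas:
    - {"translation": [0,-0.0015,0.0005],"turn": [0,0,0],"grip": 1}
    - {"translation": [0,-0.003,0.001],"turn": [0,0,0],"grip": 1}
    - {"translation": [0,-0.003,0.001],"turn": [0,0,0],"grip": 1}

```text
clock: 12.58
ee_pos: [642.9, -114.0, 126.8]
eef_rot: [-0.148, 0.984, 0.094, -0.014]
ft_force: [1.4, -4.2, 1.9]
finger_gap: -0.2
gripper_force: 2.7
```

Emit:
arm_command:
  deltas:
    - {"translation": [0,-0.0015,0.0005],"turn": [0,0,0],"grip": 1}
    - {"translation": [0,-0.003,0.001],"turn": [0,0,0],"grip": 1}
    - {"translation": [0,-0.003,0.001],"turn": [0,0,0],"grip": 1}

```text
clock: 12.95
ee_pos: [642.5, -111.7, 126.8]
eef_rot: [-0.148, 0.984, 0.094, -0.014]
ft_force: [3.0, -7.4, 1.7]
finger_gap: -0.4
gripper_force: 3.8
```

Run:
```python
from look import *
```

```text
t 12.95 bench tcp [   0.6 -191.   126.8] F [ 1.6 -7.8  1.7] gap -0.4
tool axes in bench (cols)
 [[ 1.     0.004  0.   ]
 [ 0.003 -0.956  0.293]
 [ 0.001 -0.293 -0.956]]
```

Force is rising (7.8 N), so lifting has begun. I continue in small steps.

Emit:
arm_command:
  deltas:
    - {"translation": [0,-0.0015,0.0005],"turn": [0,0,0],"grip": 1}
    - {"translation": [0,-0.0025,0.0008],"turn": [0,0,0],"grip": 1}
    - {"translation": [0,-0.0025,0.0008],"turn": [0,0,0],"grip": 1}

```text
clock: 13.38
ee_pos: [642.4, -111.1, 126.9]
eef_rot: [-0.146, 0.985, 0.094, -0.013]
ft_force: [1.9, -13.6, 2.1]
finger_gap: -0.0
gripper_force: 6.7
```

Emit:
arm_command:
  deltas:
    - {"translation": [0,-0.001,0.0003],"turn": [0,0,0],"grip": 1}
    - {"translation": [0,-0.002,0.0006],"turn": [0,0,0],"grip": 1}
    - {"translation": [0,-0.002,0.0006],"turn": [0,0,0],"grip": 1}

```text
clock: 13.75
ee_pos: [642.4, -110.7, 127.0]
eef_rot: [-0.144, 0.985, 0.094, -0.013]
ft_force: [1.9, -17.2, 1.4]
finger_gap: -0.1
gripper_force: 9.1
```

Firm stop: 17 N with hardly any motion. I give it one more light step, back off, and go up beside the lever for a look.

Emit:
arm_command:
  deltas:
    - {"translation": [0,-0.001,0.0003],"turn": [0,0,0],"grip": 1}
    - {"translation": [0,-0.001,0.0003],"turn": [0,0,0],"grip": 1}
    - {"translation": [0,0.01,-0.003],"turn": [0,0,0],"grip": 1}
    - {"translation": [0,0.032,-0.01],"turn": [0,0,0],"grip": 1}
    - {"translation": [0,0.017,-0.06],"turn": [0,0,0],"grip": 1}
    - {"translation": [0,0.003,-0.105],"turn": [0,0,0],"grip": 1}
    - {"translation": [-0.03,-0.02,-0.115],"turn": [-0.1,0,0],"grip": 1}
    - {"translation": [-0.06,-0.06,-0.105],"turn": [-0.2,0,0],"grip": 1}
    - {"translation": [-0.09,-0.088,-0.1],"turn": [-0.28,0,0],"grip": 1}
    - {"translation": [-0.09,-0.088,-0.1],"turn": [-0.28,0,0],"grip": 1}

```text
clock: 15.0
ee_pos: [538.7, -66.1, 248.2]
eef_rot: [-0.011, 0.995, 0.097, -0.002]
ft_force: [-0.2, 0.3, 0.5]
finger_gap: 0.1
gripper_force: 0.0
```

Run:
```python
from look import *
R,o=bench();im=d["img"].copy()
for b in [(0,-61.5,75),(0,61.5,75),(0,-136,132),(-24,-136,186),(0,13.5,93),(0,13.5,57)]:
    p=proj(w,R@np.array(b)+o);print(b,p.round(1));cv2.circle(im,tuple(int(v) for v in p),3,(0,0,255),1)
cv2.imwrite("pics/w6.png",im)
def sil(x,z,y=0):
    v=[proj(w,R@np.array([x+18*np.cos(t),y,z+18*np.sin(t)])+o)[1] for t in np.linspace(0,6.2832,361)];return round(min(v),1),round(max(v),1)
for x,z in [(0,75),(0,72.5)]: print(x,z,sil(x,z))
p=proj(w,R@np.array([0,0,85])+o);u=int(p[0]);g=d["img"].max(2);c=np.where(g[:,u]<60)[0];c=c[abs(c-p[1])<60];print("col",u,c.min(),c.max())
delta(s,(-65,-136,184));delta(s,(-8,-136,184))
```

```text
t 15.0 bench tcp [ -92.9 -126.9  248.2] F [-0.2  0.3  0.5] gap 0.1
tool axes in bench (cols)
 [[ 1.     0.008 -0.001]
 [ 0.008 -1.     0.023]
 [-0.001 -0.023 -1.   ]]
(0, -61.5, 75) [258.6  91.2]
(0, 61.5, 75) [130.8  90.3]
(0, -136, 132) [338.8  87.7]
(-24, -136, 186) [340.4 123.9]
(0, 13.5, 93) [170.6  89.5]
(0, 13.5, 57) [189.1  91.7]
0 75 (np.float64(70.1), np.float64(110.5))
0 72.5 (np.float64(70.4), np.float64(110.5))
col 189 68 106
(-65, -136, 184) translation [0.0279, 0.0108, 0.0639] turn [-0.023, 0.001, 0.008]
(-8, -136, 184) translation [0.0849, 0.0113, 0.0638] turn [-0.023, 0.001, 0.008]
```

View pics/w6.png

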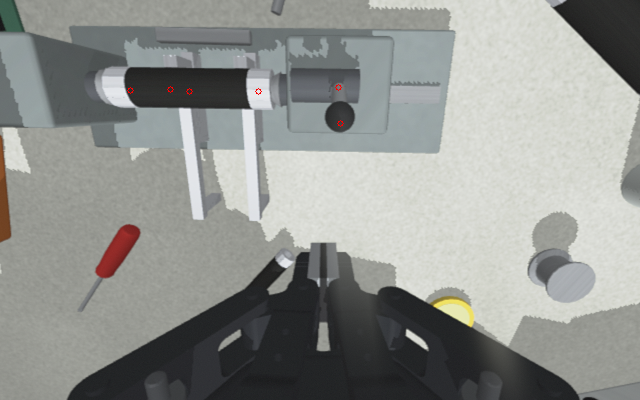

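The roller sits between both cones: right end at about column 274 against 273 predicted, block centre at column 340 against 339 for j = 0.075, ball at (340,116). Now I swing the lever.

Emit:
arm_command:
  deltas:
    - {"translation": [0.01,0.011,0.032],"turn": [-0.023,0,0.008],"grip": 1}
    - {"translation": [0.025,0.011,0.064],"turn": [-0.023,0,0.008],"grip": 1}
    - {"translation": [0.025,0.011,0.064],"turn": [-0.023,0,0.008],"grip": 1}
    - {"translation": [0.032,0.011,0.064],"turn": [-0.023,0,0.008],"grip": 1}
    - {"translation": [0.039,0.011,0.064],"turn": [-0.023,0,0.008],"grip": 1}
    - {"translation": [0.046,0.011,0.064],"turn": [-0.023,0,0.008],"grip": 1}
    - {"translation": [0.053,0.011,0.064],"turn": [-0.023,0,0.008],"grip": 1}
    - {"translation": [0.06,0.011,0.064],"turn": [-0.023,0,0.008],"grip": 1}
    - {"translation": [0.067,0.011,0.064],"turn": [-0.023,0,0.008],"grip": 1}
    - {"translation": [0.074,0.011,0.064],"turn": [-0.023,0,0.008],"grip": 1}
    - {"translation": [0.081,0.011,0.064],"turn": [-0.023,0,0.008],"grip": 1}
    - {"translation": [0.086,0.011,0.064],"turn": [-0.023,0,0.008],"grip": 1}
    - {"translation": [0.086,0.011,0.064],"turn": [-0.023,0,0.008],"grip": 1}

```text
clock: 16.68
ee_pos: [629.2, -62.4, 183.9]
eef_rot: [0.001, 0.996, 0.091, 0.001]
ft_force: [-2.2, 0.3, -0.3]
finger_gap: 0.1
gripper_force: 0.8
```

Run:
```python
from look import *
```

```text
t 16.68 bench tcp [  -3.3 -140.1  183.9] F [-2.1  0.7 -0.3] gap 0.1
tool axes in bench (cols)
 [[ 1.    -0.004  0.001]
 [-0.004 -1.    -0.002]
 [ 0.001  0.002 -1.   ]]
```

Emit:
arm_command:
  deltas:
    - {"translation": [0.003,0,0],"turn": [0,0,0],"grip": 1}
    - {"translation": [0.005,0,0],"turn": [0,0,0],"grip": 1}
    - {"translation": [0.005,0,0],"turn": [0,0,0],"grip": 1}

```text
clock: 17.1
ee_pos: [631.0, -62.2, 183.8]
eef_rot: [0.002, 0.996, 0.091, -0.002]
ft_force: [-12.2, -2.8, 3.5]
finger_gap: -0.0
gripper_force: 6.0
```

Emit:
arm_command:
  deltas:
    - {"translation": [0.002,0,0],"turn": [0,0,0],"grip": 1}
    - {"translation": [0.004,0,0],"turn": [0,0,0],"grip": 1}
    - {"translation": [0.004,0,0],"turn": [0,0,0],"grip": 1}

```text
clock: 17.48
ee_pos: [631.7, -62.1, 183.5]
eef_rot: [0.002, 0.996, 0.091, -0.005]
ft_force: [-20.0, -4.9, 9.9]
finger_gap: 0.4
gripper_force: 11.7
```

Lever at its stop (20 N). I withdraw and take an oblique look at everything.

Emit:
arm_command:
  deltas:
    - {"translation": [-0.02,0,0],"turn": [0,0,0],"grip": 1}
    - {"translation": [-0.07,0,0],"turn": [0,0,0],"grip": 1}
    - {"translation": [-0.11,-0.03,-0.02],"turn": [0,0.1,0],"grip": 1}
    - {"translation": [-0.15,-0.06,-0.03],"turn": [0,0.25,0],"grip": 1}
    - {"translation": [-0.19,-0.08,-0.03],"turn": [0,0.4,0],"grip": 1}
    - {"translation": [-0.19,-0.09,-0.03],"turn": [0,0.55,0],"grip": 1}
    - {"translation": [-0.19,-0.09,-0.03],"turn": [0,0.7,0],"grip": 1}
    - {"translation": [-0.19,-0.09,-0.03],"turn": [0,0.7,0],"grip": 1}

```text
clock: 18.48
ee_pos: [448.0, -11.8, 237.2]
eef_rot: [-0.031, 0.938, 0.088, 0.335]
ft_force: [0.5, -0.2, 1.1]
finger_gap: -0.4
gripper_force: 0.0
```

Run:
```python
from look import *
R,o=bench();im=d["img"].copy();a=(np.sin(.5)*50,np.cos(.5)*50)
for b in [(0,-75,75),(0,75,75),(a[0],-136,142+a[1]),(0,-96,132),(0,-176,132)]:
    p=proj(w,R@np.array(b)+o);print(b,p.round(1));cv2.circle(im,tuple(int(v) for v in p),3,(0,0,255),1)
def sil(x,z,y=0):
    v=[proj(w,R@np.array([x+18*np.cos(t),y,z+18*np.sin(t)])+o)[1] for t in np.linspace(0,6.2832,361)];return round(min(v),1),round(max(v),1)
g=d["img"].max(2)
for y in(-35,0,10,40):
    p=proj(w,R@np.array([0,y,75])+o);u=int(p[0]);c=np.where(g[:,u]<60)[0];c=c[abs(c-p[1])<60];print(y,"z75",sil(0,75,y),"z72.5",sil(0,72.5,y),"seen",c.min(),c.max())
cv2.imwrite("pics/w7.png",im)
```

```text
t 18.48 bench tcp [-172.   -56.7  237.2] F [ 0.5 -0.3  1.1] gap -0.4
tool axes in bench (cols)
 [[ 0.773 -0.     0.634]
 [-0.    -1.    -0.   ]
 [ 0.634  0.    -0.773]]
(0, -75, 75) [337.5 150.4]
(0, 75, 75) [213.8 150.4]
(np.float64(23.971276930210152), -136, np.float64(185.87912809451865)) [411.4  60.6]
(0, -96, 132) [360.5 120.9]
(0, -176, 132) [438.1 120.9]
-35 z75 (np.float64(135.2), np.float64(165.3)) z72.5 (np.float64(136.4), np.float64(166.3)) seen 134 162
0 z75 (np.float64(135.2), np.float64(165.3)) z72.5 (np.float64(136.4), np.float64(166.3)) seen 134 162
10 z75 (np.float64(135.2), np.float64(165.3)) z72.5 (np.float64(136.4), np.float64(166.3)) seen 134 162
40 z75 (np.float64(135.2), np.float64(165.4)) z72.5 (np.float64(136.4), np.float64(166.3)) seen 134 162
```

View pics/w7.png

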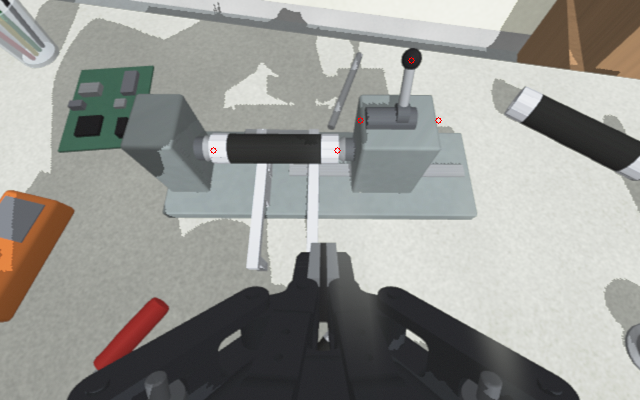

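The final view shows the lever ball at (411,60), exactly where it would be when fully clamped. The roller is level across its length and held between the cones (rows 134 to 162), the block edge is at column 360 as for j = 0.075, and the robot is clear. I hand the job in.

```bash
python3 -c "
from cell import robot
print(robot.job_done())"
```

```text
the job is handed in; nothing more can be done
None
```

The job is handed in after about 18.5 s: tailstock pushed back, roller rolled into the notches, tailstock pushed up to a firm stop (about 17 N, near 0.075), and the lever pushed to its far stop. No camera view could resolve the roller's 2.5 mm lift, so I judged it from that firm stop.

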